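Swap the tube tray in the slotted dock

ROBOT

A 7-joint arm with a two-finger parallel gripper is mounted at the origin on the work surface. World frame = base frame: x ahead of the robot, y to its left, z up, the work surface at z = 0. Lengths are in m, angles in rad, forces in N, time in s.
With the tool pointing down it reaches from about 0.4 to 0.875 m from the base axis. Payload 19.3 kg.
Tool frame: the origin (TCP) lies on the centre line of the jaws, within the pads' length; the fingertips stand 14 mm ahead of it and the grasp point (between the pads) lies 5 mm behind it; z points along the fingers, y is the line along which they close (so a half turn about z gives the same grasp; the last joint's range is limited). The gripper opens to 85 mm and grips with 20 to 120 N. Pads are 22 mm wide; open, the fingers measure 114 mm over their backs; the gripper's body (76 mm by 85 mm) begins 54 mm behind the grasp point. The pads swing forward as they close: fully open they stand 13 mm farther back than shut.
Start: joints at [1.277, 0.521, -0.036, 1.599, 0.021, 1.021, -0.113], TCP at [0.139, -0.609, 0.245] pointing down, gripper open.
Joint ranges: [-2.91, 2.91], [-0.3, 2.13], [-1.5, 1.42], [0.17, 2.43], [-1.26, 4.41], [0.16, 1.93], [-2.52, 2.52]. Speed limits (rad/s): [1.89, 1.89, 2.39, 2.39, 3.01, 3.01, 3.01].

INTERFACE

Orientations are given as [roll, pitch, yaw] about the fixed x, y, z axes, in that order (R = Rz(yaw) Ry(pitch) Rx(roll)).
In Python, from workcell import bot, grab_frame, regions_of gives the robot as it stands. The module is installed in compiled form; this text tells all that it offers.
- The arm moves only by the tool play_rows, never from a script. Its argument "plan" is a list of rows, each a list of 3 entries, a list of its own where there are three numbers: the shift along the tool's x, y, z in units of 2.5 cm (1.0 is 2.5 cm), then the turn, a rotation vector about the tool's x, y, z in units of 0.15 rad (1.0 is 0.15 rad), then the closure, from -1 (fully open) to 1 (shut). In form: [[[tx, ty, tz], [rx, ry, rz], jaw], ...]. A call has 1 to 20 rows; each row shifts and turns the commanded pose from where the row before left it, along the tool's axes as they then stand; what a row does not reach is not made up. A row lasts 1/8 s, in which the tool goes at most 62.5 mm and 10.7 degrees, less where a joint would pass 70% of its speed; a pose out of reach is approached as far as the arm can. A call with a number of a shift or a turn outside -1 to 1 is refused whole. A call with a gripper value outside its range is refused whole. The fingers move at their own pace and stop on an object; "newtons" is the grip in N (left out, the last holds). Time passes only in rows, so rows that do not move let the fingers close. It gives the time, the measured TCP pose, the force, the opening and the grip force at its end, in the units of the state.
- bot.observe(): the state, without advancing time (a new reading comes with each control period).
- grab_frame(name): name is "scene" or "top" or "wrist"; returns a dict with "pixels" (420x560x3 uint8, red, green, blue), "depth" (420x560 float32, m along the optical axis (not along the pixel's ray), 0 where there is no reading), "camera_matrix" (3x3 intrinsics, pixels), "distortion" ([k1, k2, p1, p2, k3] as OpenCV has them; the pictures are not rectified), "R" (3x3) and "t" (3): a world point X has camera coordinates R X + t. Camera axes: x right, y down, z forward; pixel columns grow to the right and rows downward; lengths in m; the calibration is good to about 2 mm. A picture is of the moment at which its call begins.
- bot.job_done(): hands the job in; it is judged then, once.
Trained networks look in the newest picture that a camera, given by its name, has taken for a name from the list of things; names that differ only in an ending like _2 or _b are one class to them, and where a whole thing is asked for, a point or a joint stands for the part that bears it (a point fixed in the world has none). Each returns a list of dicts, best first, with "p" (0 to 1); they miss things now and then, are a little off and sometimes report something else, mostly with a low value. They report only what shows in the picture. A call takes as long as a camera call. They do not tell look-alikes from the thing itself.
- regions_of(thing, camera): "mask" (420x560 bool, what is visible of it) and "box" ([left, top, right, bottom] in pixels, round what is visible of it).
The state is a dict: "clock": time; "qpos": joint angles; "qd": joint speeds; "joint_efforts": joint torques, N m; "position": TCP position; "tool_rot": TCP orientation; "force": force on the tool from outside, world axes, zero at the start; "moment": the same for the moment, N m; "grip_width": finger opening in m; "finger_force": force on a finger pad.
Only numpy, scipy, OpenCV 4.12 (cv2) and the standard library are available. Lean on these libraries where they do the work, as an engineer would, in place of code of your own. Each camera call takes 0.05 s, during which the arm holds its last target. There are 200 camera calls.

TASK

Pull the empty tray out of the slotted dock and stand it fully on the dark return mat. Then lift the loaded tray by its bar and slide it along the dock's slots until it is fully home against the back stop, with both tube racks still upright in it. Leave everything else on the bench where it is, and let go of both trays.

Things in the scene. Friction and masses are not known exactly. Their poses are not given: they have to be found in the camera images.
- dock: Fixed white dock, 200 (own x) x 170 (own y) x 66 mm, open at its -x end and above its middle. Two slots along own x hold the tray's flanges: ledges with tops 45 mm above the bench from x = -100 mm to the back; slot walls at y = +-73 mm; ledges and lips reach in to y = +-59 mm (3 mm play each side); back stop face at x = 86 mm. Origin: centre of the underside.
- dock_mouth (a point): Where the lips over the slots begin: middle of the dock's width, level with the ledge tops, 60 mm before the dock's origin along own x. Lip undersides are 10 mm above the ledges (the flange is 5 mm); lips stop entry from above. Walls flare out as a lead-in for 30 mm before this. A tray can be lifted off once its origin is 88 mm or more before this point.
- dock_home (a point): Where the origin of a tray lies when it is fully home against the back stop, flanges on the ledges: 29 mm above the bench over the dock's origin. Axes as the dock's; +x is the sliding-in direction.
- mat: Fixed dark rubber return mat lying on the bench, 210 (own x) x 180 (own y) x 4 mm. Origin: centre of its underside; its top is 4 mm higher.
- empty_tray: Steel tray that carries nothing and starts in the dock's slots. 170 (own x, sliding direction) x 112 mm, rim 30 mm high. A flange along each long side sticks out 14 mm (140 mm over both), underside 16 and top 21 mm above the tray's underside. Same either way round. Origin: centre of the underside, z up.
- empty_tray_bar (a point): The carrying bar of the empty tray, its grip: black, straight along the tray's own x above its middle, 14 mm wide, 12 mm high, on two end posts, free from x = -70 to +70 mm. This point: the bar's centre, 125 mm above the tray's underside.
- full_tray: Steel tray, the same as the other, that starts on the bench and carries the two tube racks side by side (0.6 kg in all). 170 (own x, sliding direction) x 112 mm, rim 30 mm high. A flange along each long side sticks out 14 mm (140 mm over both), underside 16 and top 21 mm above the tray's underside. Same either way round. Origin: centre of the underside, z up.
- full_tray_bar (a point): The carrying bar of the loaded tray, its grip: black, straight along the tray's own x above its middle, 14 mm wide, 12 mm high, on two end posts, free from x = -70 to +70 mm. This point: the bar's centre, 125 mm above the tray's underside.
- rack_a: Blue tube rack with capped tubes, 130 (own x) x 46 (own y) mm, 86 mm high to the cap tops, standing loose on the 4 mm floor of the loaded tray, on its own +y side of the bar; the bar is 29 mm above the caps. Origin: centre of the underside.
- rack_b: A second such tube rack, 130 x 46 x 86 mm, standing loose in the loaded tray on its own -y side. Origin: centre of the underside.
- spray_bottle: Bystander: standing white spray bottle, 80 mm diameter, 229 mm high, nozzle towards its own -x to 62 mm from the axis. Origin: centre of the underside.
- tub: Bystander: clear square tub with a white lid, 106 x 106 x 80 mm. Origin: centre of the underside.
- jar: Bystander: small specimen jar, 60 mm diameter, 75 mm high, at the far left of the bench. Origin: centre of the underside.
Not all that is in view belongs to the job. What is shaped like the full_tray but blue is not meant.

How it is judged:
On the way, in this order (a step that is already met when the one before it is completed fails the run):
1. the empty tray stands on the mat (horizontal distance between empty_tray and mat below 0.04 m and z of empty_tray in the frame of mat between 0.002 and 0.008 m and angle between empty_tray's own z axis and vertical below 0.05 rad), for 0.2 s.
2. the loaded tray is home in the dock (x of full_tray in the frame of dock between -0.008 and 0.006 m and y of full_tray in the frame of dock between -0.007 and 0.007 m and z of full_tray in the frame of dock between 0.0255 and 0.0335 m and angle between the x axis of full_tray and the x axis of dock, either way round below 0.06 rad and angle between full_tray's own z axis and vertical below 0.04 rad), for 0.2 s.
At the end, for the whole second after the job is handed in: The loaded tray is at rest in the dock's slots with its origin within 8 mm of home along the slots, lying level on the ledges; both tube racks stand upright in it on its floor; the empty tray stands level on the mat with its centre within 40 mm of the mat's centre; everything is released (all of step 1 and all of step 2 and x of rack_a in the frame of full_tray between -0.03 and 0.03 m and y of rack_a in the frame of full_tray between -0.05 and 0.05 m and z of rack_a in the frame of full_tray between 0.001 and 0.01 m and angle between each of rack_a, rack_b's own z axis and vertical below 0.1 rad and x of rack_b in the frame of full_tray between -0.03 and 0.03 m and y of rack_b in the frame of full_tray between -0.05 and 0.05 m and z of rack_b in the frame of full_tray between 0.001 and 0.01 m and linear speed of each of full_tray, empty_tray below 0.02 m/s and angular speed of each of full_tray, empty_tray below 0.15 rad/s); the robot touches nothing.
It fails at once if the spray bottle is shifted by more than 25 mm (distance of spray_bottle from where it was at the start of the episode above 0.025 m).
It fails at once if the lidded tub is shifted by more than 25 mm (distance of tub from where it was at the start of the episode above 0.025 m).
It fails at once if the specimen jar is shifted by more than 25 mm (distance of jar from where it was at the start of the episode above 0.025 m).
It fails at once if the loaded tray or a tube rack is tipped by more than 25 degrees (angle between any of full_tray, rack_a, rack_b's own z axis and vertical above 0.44 rad).
It also fails if it takes over 72 s, if anything falls off the work surface, if the arm or the gripper's body presses on something with over 40 N, if the wrist force passes 120 N, or if a joint passes its speed limit or range.

## Working session

There is one attempt and no reset: what is moved stays moved. The work goes in short steps, Python scripts to look and compute and a tool call to move; the robot and the scene stay as the last step left them, time stands still between calls to the robot, and variables do not carry over. Pictures are saved under pics/ and viewed, at most 10 in all, crops included, and the job is handed in when it is done.

Besides the shell and the picture viewer there is one more tool, called after "Call:" as name([rows], argument=value, ...), one row to a line, values as JSON. play_rows: Moves the arm, as the interface text tells. Its arguments: {"type":"object","properties":{"plan":{"type":"array"},"newtons":{"type":"number"}},"required":["plan"]}

```bash
mkdir -p pics
cat > h.py <<'E'
import numpy as np, cv2, json
from workcell import bot, grab_frame, regions_of
def cloud(f):
    d=f["depth"]; h,w=d.shape
    u,v=np.meshgrid(np.arange(w),np.arange(h))
    p=cv2.undistortPoints(np.stack([u,v],-1).reshape(-1,1,2).astype(np.float64),f["camera_matrix"],np.array(f["distortion"])).reshape(h,w,2)
    C=np.dstack([p[...,0]*d,p[...,1]*d,d])
    X=(C-np.array(f["t"]))@np.array(f["R"])
    X[d<=0]=np.nan
    return X
def save(f,n): cv2.imwrite("pics/"+n+".png",f["pixels"][...,::-1])
E
python3 - <<'E'
from h import *
o=bot.observe(); print({k:np.round(v,3).tolist() for k,v in o.items()})
ims=[]
for c in ["scene","top"]:
    f=grab_frame(c); save(f,c+"0"); X=cloud(f); np.savez(c+"0.npz",X=X,px=f["pixels"])
    print(c,"cam pos",np.round(-np.array(f["R"]).T@f["t"],3))
    for n in ["dock","mat","empty_tray","full_tray","empty_tray_bar","full_tray_bar","rack_a","spray_bottle","tub","jar"]:
        for r in regions_of(n,c)[:4]:
            m=r["mask"]; P=X[m]; P=P[~np.isnan(P[:,0])]
            if len(P): print(n,round(r["p"],2),r["box"],np.round(np.median(P,0),3),np.round(np.percentile(P,2,0),3),np.round(np.percentile(P,98,0),3))
E
```

```text
{'clock': 0.0, 'qpos': [1.277, 0.522, -0.036, 1.6, 0.021, 1.021, -0.113], 'qd': [-0.0, 0.002, -0.001, -0.0, -0.001, 0.0, -0.0], 'joint_efforts': [0.003, -92.712, 1.982, -36.993, 0.018, 0.008, 0.0], 'position': [0.139, -0.609, 0.245], 'tool_rot': [-3.14, 0.0, 0.224], 'force': [0.451, -0.04, -0.493], 'moment': [0.026, 0.031, -0.028], 'finger_force': 0.0, 'grip_width': 0.085}
scene cam pos [1.072 0.535 0.783]
dock 0.8 [179.6, 218.8, 283.5, 305.7] [0.687 0.031 0.053] [ 0.539 -0.12   0.004] [0.728 0.046 0.068]
mat 0.75 [177.5, 219.8, 284.3, 302.4] [0.685 0.026 0.052] [ 0.537 -0.122  0.   ] [0.729 0.046 0.068]
mat 0.69 [333.8, 258.7, 431.7, 352.2] [0.475 0.318 0.003] [0.36 0.22 0.  ] [0.57  0.41  0.006]
mat 0.27 [177.2, 146.8, 243.4, 213.6] [ 0.516 -0.303  0.029] [ 0.388 -0.361  0.   ] [ 0.561 -0.244  0.131]
empty_tray 0.58 [195.2, 199.1, 276.9, 278.3] [ 0.608 -0.041  0.045] [ 0.532 -0.111  0.029] [0.703 0.014 0.161]
full_tray 0.85 [179.6, 145.3, 244.7, 211.6] [ 0.516 -0.304  0.029] [ 0.389 -0.363  0.003] [ 0.562 -0.244  0.131]
full_tray 0.65 [213.6, 112.6, 271.4, 163.0] [ 0.243 -0.427  0.
[... 1915 characters left out ...]
.024] [ 0.384 -0.388 -0.002] [ 0.558 -0.245  0.134]
full_tray_bar 0.72 [393.0, 263.6, 470.9, 315.4] [ 0.242 -0.429  0.008] [ 0.173 -0.512 -0.002] [ 0.305 -0.343  0.133]
full_tray_bar 0.42 [384.2, 179.9, 407.2, 234.0] [ 0.472 -0.348  0.055] [ 0.411 -0.369  0.008] [ 0.534 -0.318  0.093]
rack_a 0.9 [379.6, 182.9, 408.1, 233.7] [ 0.473 -0.348  0.055] [ 0.41  -0.378  0.006] [ 0.537 -0.306  0.128]
rack_a 0.56 [364.1, 185.8, 388.0, 235.1] [ 0.464 -0.284  0.055] [ 0.403 -0.313  0.011] [ 0.529 -0.262  0.094]
tub 0.66 [157.8, 111.6, 201.4, 160.9] [0.676 0.248 0.079] [0.627 0.197 0.005] [0.733 0.303 0.085]
jar 0.83 [114.2, 136.7, 144.9, 156.8] [0.648 0.386 0.071] [0.625 0.364 0.012] [0.677 0.417 0.08 ]
```

Run:
```python
from h import *
t=cv2.imread("pics/top0.png")[90:340,90:500]; cv2.imwrite("pics/t1.png",cv2.resize(t,(800,488),interpolation=cv2.INTER_CUBIC))
t=cv2.imread("pics/scene0.png")[90:410,120:450]; cv2.imwrite("pics/s1.png",cv2.resize(t,(618,600),interpolation=cv2.INTER_CUBIC))
# bars: points by height; fit
for c in ["scene","top"]:
    X=np.load(c+"0.npz")["X"]
    def fit(name,lo,hi):
        m=np.all((X>lo)&(X<hi),-1); P=X[m]
        if len(P)<5: print(c,name,len(P));return
        r=cv2.minAreaRect(P[:,:2].astype(np.float32)); mu=P.mean(0)
        w=np.linalg.svd(P[:,:2]-mu[:2],full_matrices=False)[2][0]
        print(c,name,len(P),np.round(mu,4),"yaw",round(np.degrees(np.arctan(w[1]/w[0])),2),"rect",np.round(r[0],4),np.round(r[1],4),round(r[2],2),'zmed',np.median(P[:,2]).round(4))
    fit("ebar",[.5,-.13,.14],[.75,.06,.18])
    fit("fbar",[.36,-.4,.115],[.58,-.22,.15])
    fit("ftray",[.36,-.42,.012],[.58,-.22,.15])
    fit("dock",[.5,-.14,.05],[.75,.07,.075])
    fit("etray",[.5,-.14,.03],[.75,.07,.075])
    fit("mat",[.34,.2,.0025],[.58,.43,.012])
```

```text
scene ebar 509 [ 0.625  -0.0378  0.1566] yaw 0.82 rect [ 0.6173 -0.0404] [0.1717 0.0181] 1.28 zmed 0.1588
scene fbar 297 [ 0.4792 -0.3124  0.1262] yaw 4.74 rect [ 0.4728 -0.3153] [0.1729 0.0187] 3.96 zmed 0.1279
scene ftray 2327 [ 0.4854 -0.2959  0.0621] yaw -4.29 rect [ 0.4725 -0.3149] [0.1763 0.1422] 4.53 zmed 0.0538
scene dock 2117 [ 0.6532 -0.0243  0.0612] yaw -31.4 rect [ 0.6299 -0.0408] [0.198  0.1749] 0.61 zmed 0.062
scene etray 4353 [ 0.6365 -0.0311  0.0486] yaw 7.32 rect [ 0.6276 -0.0406] [0.2034 0.1755] 0.54 zmed 0.0491
scene mat 4072 [0.4712 0.3184 0.0041] yaw 18.92 rect [0.4601 0.3149] [0.2277 0.2396] 89.72 zmed 0.0039
top ebar 369 [ 0.6147 -0.0408  0.1592] yaw 0.9 rect [ 0.6163 -0.0408] [0.1703 0.0145] 0.71 zmed 0.1597
top fbar 403 [ 0.4695 -0.3158  0.1297] yaw 5.52 rect [ 0.4701 -0.3163] [0.1702 0.0167] 5.52 zmed 0.1303
top ftray 2781 [ 0.4679 -0.3082  0.0618] yaw 7.36 rect [ 0.4701 -0.3171] [0.1712 0.1423] 5.61 zmed 0.0539
top dock 1760 [ 0.643  -0.042   0.0621] yaw 89.95 rect [ 0.629 -0.043] [0.1969 0.1737] 0.75 zmed 0.0627
top etray 3629 [ 0.6282 -0.0416  0.0487] yaw 0.7 rect [ 0.6267 -0.0427] [0.2019 0.1737] 0.98 zmed 0.0487
top mat 3449 [0.46   0.3127 0.0053] yaw 11.52 rect [0.4597 0.3158] [0.2397 0.2284] 0.07 zmed 0.0049
```

View pics/t1.png

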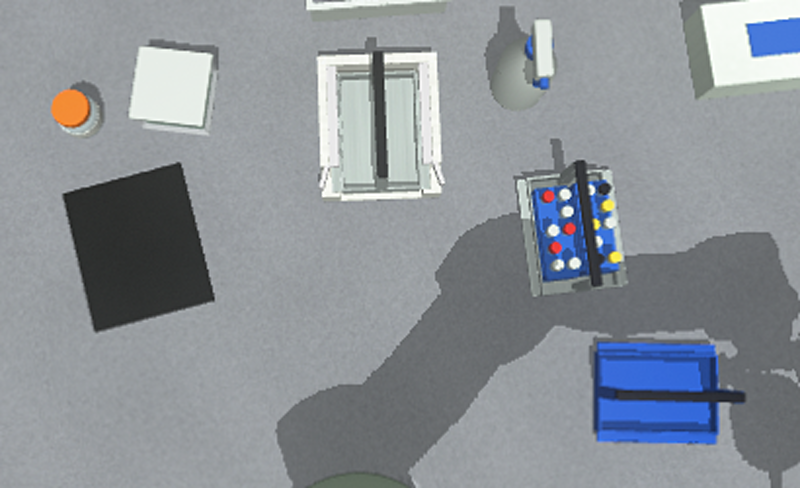

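View pics/s1.png

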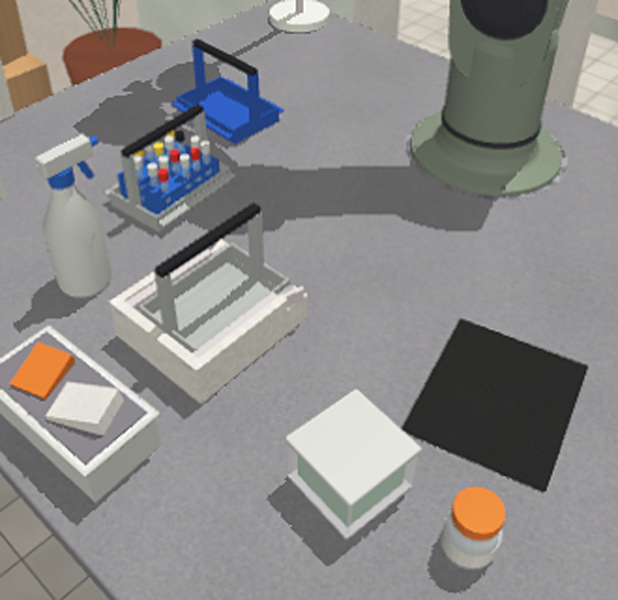

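The top view (crop 800x488) shows the empty tray in the dock at about (378,120), mouth toward the robot. The black mat is at (138,247), turned about 14°, the loaded tray is at (580,230), and the blue decoy is at (655,395). The bystanders (tub, jar, bottle) are all clear of the path. I'm moving over the empty tray's bar.

Call:
play_rows([
  [[0, 0, 0], [0, 0, 0.7], -1],
  [[0, 0, 0], [0, 0, 0.7], -1],
  [[0.81, -0.936, 0], [0, 0, 0], -1],
  [[0.81, -0.936, 0], [0, 0, 0], -1],
  [[0.81, -0.936, 0], [0, 0, 0], -1],
  [[0.81, -0.936, 0], [0, 0, 0], -1],
  [[0.81, -0.936, 0], [0, 0, 0], -1],
  [[0.81, -0.936, 0], [0, 0, 0], -1],
  [[0.81, -0.936, 0], [0, 0, 0], -1],
  [[0.81, -0.936, 0], [0, 0, 0], -1],
  [[0.81, -0.936, 0], [0, 0, 0], -1],
  [[0.81, -0.936, 0], [0, 0, 0], -1],
  [[0.81, -0.936, 0], [0, 0, 0], -1],
  [[0.81, -0.936, 0], [0, 0, 0], -1],
  [[0.81, -0.936, 0], [0, 0, 0], -1],
  [[0.81, -0.936, 0], [0, 0, 0], -1],
  [[0.81, -0.936, 0], [0, 0, 0], -1],
  [[0.81, -0.936, 0], [0, 0, 0], -1],
  [[0.81, -0.936, 0], [0, 0, 0], -1],
  [[0.81, -0.936, 0], [0, 0, 0], -1],
], newtons=60)

```text
clock: 3.6
position: [0.498, -0.1824, 0.2454]
tool_rot: [3.142, -0.0, 0.014]
force: [0.3, -0.0, -0.4]
grip_width: 0.0853
finger_force: 0.0
```

Call:
play_rows([
  [[0.81, -0.936, 0], [0, 0, 0], -1],
  [[0.81, -0.936, 0], [0, 0, 0], -1],
  [[0.81, -0.936, 0], [0, 0, 0], -1],
  [[0.81, -0.936, 0], [0, 0, 0], -1],
  [[0.81, -0.936, 0], [0, 0, 0], -1],
  [[0.81, -0.936, 0], [0, 0, 0], -1],
  [[0, 0, 0], [0, 0, 0], -1],
])

```text
clock: 4.47
position: [0.6177, -0.0388, 0.2449]
tool_rot: [-3.141, -0.0, 0.017]
force: [-0.6, -0.6, 0.5]
grip_width: 0.0855
finger_force: 0.0
```

Run:
```python
from h import *
o=bot.observe(); print({k:np.round(o[k],4).tolist() for k in ['clock','position','tool_rot','qpos']})
f=grab_frame("wrist"); save(f,"w1"); X=cloud(f)
P=X[np.all((X>[.5,-.13,.14])&(X<[.75,.06,.18]),-1)]
print(len(P),cv2.minAreaRect(P[:,:2].astype(np.float32)),np.median(P,0))
from numpy import load
X=np.load("top0.npz")["X"];px=np.load("top0.npz")["px"]
m=(px.max(-1)<60)&(X[...,1]>.18)&(X[...,0]<.6)
print(cv2.minAreaRect(X[m][:,:2].astype(np.float32)),np.percentile(X[m],[1,99],axis=0))
n,l,s,c=cv2.connectedComponentsWithStats(m.astype(np.uint8)); k=1+s[1:,4].argmax(); P=X[l==k]
print(len(P),cv2.minAreaRect(P[:,:2].astype(np.float32)),P.mean(0))
```

```text
{'clock': 4.475, 'position': [0.6177, -0.0388, 0.2449], 'tool_rot': [-3.1405, -0.0, 0.0167], 'qpos': [0.0946, 0.5166, -0.1864, 1.6107, 0.1061, 1.0242, -1.6772]}
4262 ((0.6161683201789856, -0.040607742965221405), (0.16984562575817108, 0.015708908438682556), 0.9155950546264648) [ 0.63226756 -0.04045684  0.15920631]
((0.21887196600437164, 0.7572638988494873), (0.38021910190582275, 1.2467728853225708), 35.75149917602539) [[-0.22826956  0.21391599 -0.74573749]
 [ 0.57162838  1.1538348   0.01062289]]
4492 ((0.4642123579978943, 0.3125852346420288), (0.20858120918273926, 0.17868177592754364), 14.033175468444824) [0.46297678 0.31176978 0.00378344]
```

Call:
play_rows([
  [[-0.06, 0.07, 0.6], [0, 0, 0], -1],
  [[0, 0, 0.8], [0, 0, 0], -1],
  [[0, 0, 0.8], [0, 0, 0], -1],
  [[0, 0, 0.8], [0, 0, 0], -1],
  [[0, 0, 0.5], [0, 0, 0], -1],
  [[0, 0, 0.34], [0, 0, 0], -1],
  [[0, 0, 0], [0, 0, 0], -1],
  [[0, 0, 0], [0, 0, 0], 1],
  [[0, 0, 0], [0, 0, 0], 1],
  [[0, 0, 0], [0, 0, 0], 1],
  [[0, 0, 0], [0, 0, 0], 1],
  [[0, 0, 0], [0, 0, 0], 1],
  [[0, 0, 0], [0, 0, 0], 1],
  [[0, 0, 0], [0, 0, 0], 1],
])

```text
clock: 6.28
position: [0.6155, -0.0427, 0.1494]
tool_rot: [-3.141, -0.0, 0.014]
force: [0.3, 2.5, 0.6]
grip_width: 0.0129
finger_force: 60.1
```

Call:
play_rows([
  [[0, 0, -0.1], [0, 0, 0], 1],
  [[-0.2, 0, 0], [0, 0, 0], 1],
  [[-0.4, 0, 0], [0, 0, 0], 1],
  [[-0.4, 0, 0], [0, 0, 0], 1],
  [[-0.4, 0, 0], [0, 0, 0], 1],
  [[-0.4, 0, 0], [0, 0, 0], 1],
  [[0, 0, 0], [0, 0, 0], 1],
])

```text
clock: 7.15
position: [0.5698, -0.0437, 0.152]
tool_rot: [3.141, 0.0, 0.014]
force: [-0.4, 0.4, -3.2]
grip_width: 0.0124
finger_force: 59.5
```

Call:
play_rows([
  [[-0.4, 0, 0], [0, 0, 0], 1],
  [[-0.6, 0, 0], [0, 0, 0], 1],
  [[-0.6, 0, 0], [0, 0, 0], 1],
  [[-0.6, 0, 0], [0, 0, 0], 1],
  [[-0.6, 0, 0], [0, 0, 0], 1],
  [[-0.6, 0, 0], [0, 0, 0], 1],
  [[-0.6, 0, 0], [0, 0, 0], 1],
  [[-0.5, 0, 0], [0, 0, 0], 1],
  [[-0.1, 0, 0], [0, 0, 0], 1],
  [[0, 0, 0], [0, 0, 0], 1],
])

```text
clock: 8.4
position: [0.4557, -0.0451, 0.1519]
tool_rot: [-3.142, -0.0, 0.014]
force: [0.8, 0.1, -3.8]
grip_width: 0.0127
finger_force: 59.5
```

Call:
play_rows([
  [[0, 0, -0.5], [0, 0, 0], 1],
  [[0, 0, -0.9], [0, 0, 0], 1],
  [[0, 0, -0.9], [0, 0, 0], 1],
  [[0, 0, -0.9], [0, 0, 0], 1],
  [[0, -0.4, 0], [0, 0, 0], 1],
  [[0.1, -0.8, 0], [0, 0, 0], 1],
  [[0.1, -0.9, 0], [0, 0, 0], 1],
  [[0.1, -0.9, 0], [0, 0, 0], 1],
  [[0.1, -0.9, 0], [0, 0, 0], 1],
  [[0.1, -0.9, 0], [0, 0, 0], 1],
  [[0, -0.9, 0], [0, 0, 0], 1],
  [[0, -0.9, 0], [0, 0, 0], 1],
  [[0, -0.9, 0], [0, 0, 0], 1],
  [[0, -0.9, 0], [0, 0, 0], 1],
  [[0, -0.9, 0], [0, 0, 0], 1],
  [[0, -0.9, 0], [0, 0, 0], 1],
  [[0, -0.9, 0], [0, 0, 0], 1],
  [[0, -0.9, 0], [0, 0, 0], 1],
  [[0, -0.9, 0], [0, 0, 0], 1],
  [[0, -0.9, 0], [0, 0, 0], 1],
])

```text
clock: 10.9
position: [0.4627, 0.3013, 0.2312]
tool_rot: [3.141, 0.001, 0.014]
force: [0.0, 0.1, -2.9]
grip_width: 0.0129
finger_force: 59.5
```

Call:
play_rows([
  [[0, -0.5, 0], [0, 0, 0], 1],
  [[0, 0, 0], [0, 0, -0.38], 1],
  [[0, 0, 0], [0, 0, -0.39], 1],
  [[0, 0, 0], [0, 0, -0.39], 1],
  [[0, 0, 0], [0, 0, -0.38], 1],
  [[0, 0, 0], [0, 0, 0], 1],
  [[0, 0, 0], [0, 0, 0], 1],
])

```text
clock: 11.78
position: [0.4631, 0.3124, 0.2317]
tool_rot: [3.142, 0.0, 0.243]
force: [-0.3, 0.5, -3.1]
grip_width: 0.0129
finger_force: 59.5
```

Call:
play_rows([
  [[0, 0, 0.5], [0, 0, 0], 1],
  [[0, 0, 0.9], [0, 0, 0], 1],
  [[0, 0, 0.9], [0, 0, 0], 1],
  [[0, 0, 0.9], [0, 0, 0], 1],
  [[0, 0, 0.5], [0, 0, 0], 1],
  [[0, 0, 0.3], [0, 0, 0], 1],
  [[0, 0, 0.15], [0, 0, 0], 1],
  [[0, 0, 0.1], [0, 0, 0], 1],
  [[0, 0, 0.04], [0, 0, 0], 1],
  [[0, 0, 0], [0, 0, 0], 1],
])

```text
clock: 13.02
position: [0.4632, 0.3125, 0.1248]
tool_rot: [-3.141, -0.0, 0.245]
force: [-0.6, -0.2, -3.3]
grip_width: 0.0129
finger_force: 59.4
```

Call:
play_rows([
  [[0, 0, 0.04], [0, 0, 0], 1],
  [[0, 0, 0], [0, 0, 0], 1],
])

```text
clock: 13.28
position: [0.4631, 0.3131, 0.1243]
tool_rot: [-3.141, -0.001, 0.245]
force: [-3.3, 0.3, 8.0]
grip_width: 0.0131
finger_force: 60.8
```

Call:
play_rows([
  [[0, 0, 0], [0, 0, 0], -1],
  [[0, 0, 0], [0, 0, 0], -1],
  [[0, 0, 0], [0, 0, 0], -1],
  [[0, 0, 0], [0, 0, 0], -1],
  [[0, 0, 0], [0, 0, 0], -1],
  [[0, 0, 0], [0, 0, 0], -1],
  [[0, 0, -0.5], [0, 0, 0], -1],
  [[0, 0, -0.9], [0, 0, 0], -1],
  [[0, 0, -0.9], [0, 0, 0], -1],
  [[0, 0, -0.9], [0, 0, 0], -1],
  [[0, 0, -0.9], [0, 0, 0], -1],
  [[0, 0, -0.9], [0, 0, 0], -1],
  [[0, 0, 0], [0, 0, 0.99], -1],
  [[0, 0, 0], [0, 0, 0], -1],
])

```text
clock: 15.02
position: [0.463, 0.3126, 0.2494]
tool_rot: [-3.141, -0.001, 0.097]
force: [0.7, 0.3, 0.3]
grip_width: 0.0853
finger_force: 0.0
```

```bash
cat > dock.py <<'E'
from h import *
from scipy.optimize import least_squares
for c in ["top","scene"]:
    f=grab_frame(c); save(f,c+"1"); X=cloud(f); np.savez(c+"1.npz",X=X,px=f["pixels"])
    def fit(name,lo,hi):
        P=X[np.all((X>lo)&(X<hi),-1)]
        if len(P)<5: print(c,name,len(P));return
        r=cv2.minAreaRect(P[:,:2].astype(np.float32))
        print(c,name,len(P),"rect",np.round(r[0],4),np.round(r[1],4),round(r[2],2),'z',np.percentile(P[:,2],[5,50,95]).round(4))
        return P
    fit("docktop",[.5,-.15,.055],[.75,.07,.08])
    fit("dock",[.5,-.15,.035],[.75,.07,.08])
    P=fit("ebar",[.36,.2,.12],[.58,.42,.14])
    fit("fbar",[.36,-.4,.115],[.58,-.22,.15])
    # inner lip edges / back stop
    for lo,hi in [((.5,-.15,.055),(.75,.07,.08))]:
        P=X[np.all((X>np.array(lo))&(X<np.array(hi)),-1)]
        for x0 in np.arange(.575,.70,.02):
            s=P[(abs(P[:,0]-x0)<.01)]; y=np.sort(s[:,1]); 
            if len(y)<8: continue
            g=np.argmax(np.diff(y)); print(round(x0,3),"outer",y[0].round(4),y[-1].round(4),"gap",y[g].round(4),y[g+1].round(4),"mids",((y[0]+y[-1])/2).round(4),((y[g]+y[g+1])/2).round(4))
        for y0 in (-.08,-.06,-.04,-.02,0): 
            s=P[abs(P[:,1]-y0)<.008]; 
            if len(s): print("back y",y0,s[:,0].min().round(4),s[:,0].max().round(4))
E
python3 dock.py; python3 -c "
import cv2
t=cv2.imread('pics/top1.png')[90:280,90:430]; cv2.imwrite('pics/t2.png',cv2.resize(t,(800,447),interpolation=cv2.INTER_CUBIC))"
```

```text
top docktop 1393 rect [ 0.6322 -0.0409] [0.1919 0.173 ] 1.72 z [0.0584 0.0639 0.0698]
top dock 1762 rect [ 0.6265 -0.0423] [0.2023 0.1736] 1.17 z [0.0417 0.0628 0.0692]
top ebar 67 rect [0.5298 0.3286] [0.0365 0.0131] 10.95 z [0.1257 0.1334 0.1377]
top fbar 404 rect [ 0.4699 -0.3163] [0.1698 0.0166] 5.28 z [0.122  0.1304 0.1348]
0.575 outer -0.1258 0.0424 gap -0.1012 0.0172 mids -0.0417 -0.042
0.595 outer -0.1264 0.0419 gap -0.1011 0.0171 mids -0.0423 -0.042
0.615 outer -0.127 0.0416 gap -0.1018 0.0193 mids -0.0427 -0.0413
0.635 outer -0.1252 0.0439 gap -0.1004 0.019 mids -0.0406 -0.0407
0.655 outer -0.1255 0.0439 gap -0.1003 0.0188 mids -0.0408 -0.0408
0.675 outer -0.1259 0.0435 gap -0.1002 0.0184 mids -0.0412 -0.0409
0.695 outer -0.1237 0.0434 gap -0.0991 0.0209 mids -0.0402 -0.0391
back y -0.08 0.7119 0.727
back y -0.06 0.7118 0.7278
back y -0.04 0.7115 0.7261
back y -0.02 0.7098 0.7254
back y 0 0.7107 0.725
scene docktop 1686 rect [ 0.632  -0.0406] [0.1936 0.1787] 1.08 z [0.0569 0.0641 0.0675]
scene dock 2604 rect [ 0.6274 -0.0419] [0.2036 0.1787] 0.33 z [0.0383 0.0614 0.0673]
scene ebar 450 rect [0.4655 0.3141] [0.1716 0.0161] 13.84 z [0.1253 0.1339 0.136 ]
scene fbar 297 rect [ 0.4735 -0.3156] [0.1735 0.0199] 5.17 z [0.119  0.1277 0.1311]
0.575 outer -0.1282 0.0445 gap -0.1002 0.0166 mids -0.0418 -0.0418
0.595 outer -0.1278 0.0447 gap -0.0999 0.0168 mids -0.0415 -0.0415
0.615 outer -0.127 0.0448 gap -0.0989 0.016 mids -0.0411 -0.0414
0.635 outer -0.1276 0.0459 gap -0.0989 0.018 mids -0.0408 -0.0404
0.655 outer -0.1275 0.0453 gap -0.0976 0.0168 mids -0.0411 -0.0404
0.675 outer -0.1274 0.0455 gap -0.0995 0.0187 mids -0.0409 -0.0404
0.695 outer -0.1261 0.0464 gap -0.0983 0.0163 mids -0.0398 -0.041
back y -0.08 0.7133 0.729
back y -0.06 0.713 0.729
back y -0.04 0.7126 0.7287
back y -0.02 0.7126 0.7286
back y 0 0.7121 0.728
```

View pics/t2.png

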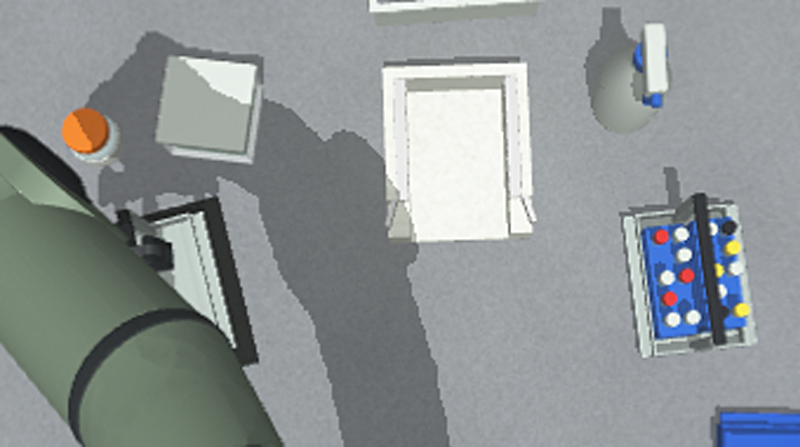

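The tray stands squarely on the black mat (around (200,280)), the dock at (455,150) is empty, and the loaded tray at (690,275) hasn't moved. Next I go to the loaded tray's bar.

Call:
play_rows([
  [[-0.07, 0.5, 0], [0, 0, 0], -1],
  [[-0.08, 0.9, 0], [0, 0, 0], -1],
  [[-0.08, 0.9, 0], [0, 0, 0], -1],
  [[-0.08, 0.9, 0], [0, 0, 0], -1],
  [[-0.08, 0.9, 0], [0, 0, 0], -1],
  [[-0.08, 0.9, 0], [0, 0, 0], -1],
  [[-0.08, 0.9, 0], [0, 0, 0], -1],
  [[-0.08, 0.9, 0], [0, 0, 0], -1],
  [[-0.08, 0.9, 0], [0, 0, 0], -1],
  [[-0.08, 0.9, 0], [0, 0, 0], -1],
  [[-0.08, 0.9, 0], [0, 0, 0], -1],
  [[-0.08, 0.9, 0], [0, 0, 0], -1],
  [[-0.08, 0.9, 0], [0, 0, 0], -1],
  [[-0.08, 0.9, 0], [0, 0, 0], -1],
  [[-0.08, 0.9, 0], [0, 0, 0], -1],
  [[-0.08, 0.9, 0], [0, 0, 0], -1],
  [[-0.08, 0.9, 0], [0, 0, 0], -1],
  [[-0.08, 0.9, 0], [0, 0, 0], -1],
  [[-0.08, 0.9, 0], [0, 0, 0], -1],
  [[-0.08, 0.9, 0], [0, 0, 0], -1],
])

```text
clock: 17.62
position: [0.4645, -0.1313, 0.2486]
tool_rot: [3.141, 0.0, 0.096]
force: [-0.4, -0.6, -0.9]
grip_width: 0.0858
finger_force: 0.0
```

Call:
play_rows([
  [[-0.07, 0.9, 0], [0, 0, 0], -1],
  [[-0.07, 0.9, 0], [0, 0, 0], -1],
  [[-0.08, 0.9, 0], [0, 0, 0], -1],
  [[-0.08, 0.9, 0], [0, 0, 0], -1],
  [[-0.08, 0.9, 0], [0, 0, 0], -1],
  [[-0.08, 0.9, 0], [0, 0, 0], -1],
  [[-0.08, 0.9, 0], [0, 0, 0], -1],
  [[0, 0.6, 0], [0, 0, 0], -1],
  [[0, 0.3, 0], [0, 0, 0], -1],
  [[0, 0, 0], [0, 0, 0], -1],
  [[0, 0, 0], [0, 0, 0], -1],
])

```text
clock: 19.0
position: [0.4697, -0.309, 0.2485]
tool_rot: [-3.141, -0.0, 0.097]
force: [-0.1, -0.4, 0.3]
grip_width: 0.0854
finger_force: 0.0
```

Run:
```python
from h import *
f=grab_frame("wrist"); X=cloud(f)
o=bot.observe(); print({k:np.round(o[k],4).tolist() for k in ['clock','position','tool_rot']})
P=X[np.all((X>[.36,-.4,.118])&(X<[.58,-.22,.145]),-1)]
print(len(P),cv2.minAreaRect(P[:,:2].astype(np.float32)),np.median(P,0))
for l in ([.36,-.42,.015],):
    P=X[np.all((X>l)&(X<[.58,-.22,.036]),-1)]; print(len(P),cv2.minAreaRect(P[:,:2].astype(np.float32)))
```

```text
{'clock': 19.05, 'position': [0.4697, -0.3091, 0.2486], 'tool_rot': [-3.1413, -0.0, 0.0972]}
3380 ((0.47011128067970276, -0.3170773386955261), (0.16984982788562775, 0.015673156827688217), 5.589662075042725) [ 0.48500149 -0.31560189  0.13022173]
3824 ((0.4702643156051636, -0.3168182075023651), (0.16986556351184845, 0.14045976102352142), 5.595667839050293)
```

Call:
play_rows([
  [[-0.02, 0.32, 0.3], [0, 0, 0], -1],
  [[0, 0, 0.8], [0, 0, 0], -1],
  [[0, 0, 0.8], [0, 0, 0], -1],
  [[0, 0, 0.8], [0, 0, 0], -1],
  [[0, 0, 0.8], [0, 0, 0], -1],
  [[0, 0, 0.8], [0, 0, 0], -1],
  [[0, 0, 0.54], [0, 0, 0], -1],
  [[0, 0, 0.3], [0, 0, 0], -1],
  [[0, 0, 0], [0, 0, 0], -1],
  [[0, 0, 0], [0, 0, 0], 1],
  [[0, 0, 0], [0, 0, 0], 1],
  [[0, 0, 0], [0, 0, 0], 1],
  [[0, 0, 0], [0, 0, 0], 1],
  [[0, 0, 0], [0, 0, 0], 1],
  [[0, 0, 0], [0, 0, 0], 1],
  [[0, 0, 0], [0, 0, 0], 1],
], newtons=110)

```text
clock: 21.05
position: [0.4699, -0.3172, 0.1203]
tool_rot: [-3.141, 0.0, 0.097]
force: [-1.9, 4.0, 6.4]
grip_width: 0.0121
finger_force: 108.0
```

Call:
play_rows([
  [[0, 0, -0.1], [0, 0, 0], 1],
  [[0, 0, -0.2], [0, 0, 0], 1],
  [[0, 0, -0.3], [0, 0, 0], 1],
  [[0, 0, -0.4], [0, 0, 0], 1],
  [[0, 0, -0.5], [0, 0, 0], 1],
  [[0, 0, -0.5], [0, 0, 0], 1],
  [[0, 0, -0.5], [0, 0, 0], 1],
  [[0, 0, -0.5], [0, 0, 0], 1],
  [[0, 0, -0.4], [0, 0, 0], 1],
  [[0, 0, -0.3], [0, 0, 0], 1],
  [[0, 0, -0.2], [0, 0, 0], 1],
  [[0, 0, -0.1], [0, 0, 0.1], 1],
  [[0, 0, 0], [0, 0, 0.15], 1],
  [[0, 0, 0], [0, 0, 0.15], 1],
  [[0, 0, 0], [0, 0, 0.14], 1],
  [[0, 0, 0], [0, 0, 0], 1],
])

```text
clock: 23.05
position: [0.4699, -0.3177, 0.2199]
tool_rot: [-3.142, 0.0, 0.015]
force: [-0.3, 0.6, -4.9]
grip_width: 0.0118
finger_force: 107.3
```

Call:
play_rows([
  [[0, -0.2, 0], [0, 0, 0], 1],
  [[0, -0.4, 0], [0, 0, 0], 1],
  [[-0.03, -0.6, 0], [0, 0, 0], 1],
  [[-0.03, -0.7, 0], [0, 0, 0], 1],
  [[-0.03, -0.7, 0], [0, 0, 0], 1],
  [[-0.03, -0.7, 0], [0, 0, 0], 1],
  [[-0.03, -0.7, 0], [0, 0, 0], 1],
  [[-0.03, -0.7, 0], [0, 0, 0], 1],
  [[0, -0.7, 0], [0, 0, 0], 1],
  [[0, -0.7, 0], [0, 0, 0], 1],
  [[0, -0.7, 0], [0, 0, 0], 1],
  [[0, -0.7, 0], [0, 0, 0], 1],
  [[0, -0.7, 0], [0, 0, 0], 1],
  [[0, -0.7, 0], [0, 0, 0], 1],
  [[0, -0.7, 0], [0, 0, 0], 1],
  [[0, -0.6, 0], [0, 0, 0], 1],
  [[0, -0.4, 0], [0, 0, 0], 1],
  [[0, -0.25, 0], [0, 0, 0], 1],
  [[0, -0.1, 0], [0, 0, 0], 1],
  [[0, 0, 0], [0, 0, 0], 1],
])

```text
clock: 25.55
position: [0.4612, -0.0443, 0.2201]
tool_rot: [3.141, -0.0, 0.015]
force: [-1.1, -0.4, -5.7]
grip_width: 0.0118
finger_force: 107.3
```

Run:
```python
from h import *
o=bot.observe(); print({k:np.round(o[k],4).tolist() for k in ['clock','position','tool_rot','force','moment']})
f=grab_frame("wrist"); X=cloud(f); save(f,"w3")
p=o['position']
# bar, rim level
P=X[np.all((X>[p[0]-.1,p[1]-.04,.215])&(X<[p[0]+.1,p[1]+.04,.24]),-1)]
print(len(P),cv2.minAreaRect(P[:,:2].astype(np.float32)),np.median(P,0))
P=X[np.all((X>[p[0]-.1,p[1]-.1,.11])&(X<[p[0]+.1,p[1]+.1,.14]),-1)]
print("flange/rim",len(P),cv2.minAreaRect(P[:,:2].astype(np.float32)),np.percentile(P[:,2],[2,50,98]))
A=np.c_[P[:,:2]-P[:,:2].mean(0),np.ones(len(P))]
f=grab_frame("scene"); X=cloud(f); save(f,"s3")
cv2.imwrite("pics/s3c.png",np.hstack([cv2.resize(f["pixels"][120:320,150:370,::-1],(400,364)),cv2.resize(cv2.imread("pics/w3.png"),(400,364))]))
```

```text
{'clock': 25.55, 'position': [0.4612, -0.0443, 0.2201], 'tool_rot': [3.1415, -0.0, 0.015], 'force': [-1.0709, -0.4204, -5.6647], 'moment': [0.0038, 0.0183, -0.0465]}
11054 ((0.4822461009025574, -0.04670324921607971), (0.038907088339328766, 0.1291293054819107), 82.4273681640625) [ 0.48847966 -0.04434945  0.2303399 ]
flange/rim 5686 ((0.4617535471916199, -0.043750181794166565), (0.1693916767835617, 0.1404079794883728), 0.9025877118110657) [0.1133446  0.12086019 0.13592509]
```

View pics/s3c.png

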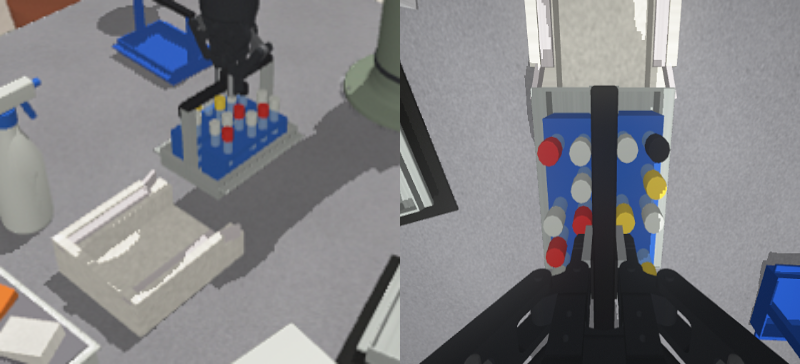

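The left half shows the loaded tray hanging level in front of the dock, with both racks upright. The wrist view (right half) shows it lined up with the slots, and it measures within 1 mm. I'm lowering it onto slot height.

Call:
play_rows([
  [[0, 0, 0.15], [0, 0, 0], 1],
  [[0, 0, 0.35], [0, 0, 0], 1],
  [[0, 0, 0.45], [0, 0, 0], 1],
  [[0, 0, 0.45], [0, 0, 0], 1],
  [[0, 0, 0.45], [0, 0, 0], 1],
  [[0, 0, 0.35], [0, 0, 0], 1],
  [[0, 0, 0.25], [0, 0, 0], 1],
  [[0, 0, 0.17], [0, 0, 0], 1],
  [[0, 0, 0.1], [0, 0, 0], 1],
  [[0, 0, 0], [0, 0, 0], 1],
])

```text
clock: 26.9
position: [0.4612, -0.0441, 0.152]
tool_rot: [-3.142, 0.0, 0.015]
force: [0.2, -0.1, -5.7]
grip_width: 0.0122
finger_force: 107.3
```

Free of contact. Sliding in, first half.

Call:
play_rows([
  [[0.1, 0, 0], [0, 0, 0], 1],
  [[0.2, 0, 0], [0, 0, 0], 1],
  [[0.3, 0, 0], [0, 0, 0], 1],
  [[0.3, 0, 0], [0, 0, 0], 1],
  [[0.3, 0, 0], [0, 0, 0], 1],
  [[0.3, 0, 0], [0, 0, 0], 1],
  [[0.3, 0, 0], [0, 0, 0], 1],
  [[0.3, 0, 0], [0, 0, 0], 1],
  [[0.2, 0, 0], [0, 0, 0], 1],
  [[0.1, 0, 0], [0, 0, 0], 1],
  [[0, 0, 0], [0, 0, 0], 1],
])

```text
clock: 28.28
position: [0.5212, -0.0432, 0.152]
tool_rot: [-3.142, 0.0, 0.015]
force: [-0.4, -0.3, -5.3]
grip_width: 0.012
finger_force: 107.3
```

Call:
play_rows([
  [[0.1, 0, 0], [0, 0, 0], 1],
  [[0.2, 0, 0], [0, 0, 0], 1],
  [[0.3, 0, 0], [0, 0, 0], 1],
  [[0.3, 0, 0], [0, 0, 0], 1],
  [[0.3, 0, 0], [0, 0, 0], 1],
  [[0.3, 0, 0], [0, 0, 0], 1],
  [[0.3, 0, 0], [0, 0, 0], 1],
  [[0.3, 0, 0], [0, 0, 0], 1],
  [[0.3, 0, 0], [0, 0, 0], 1],
  [[0.3, 0, 0], [0, 0, 0], 1],
  [[0.3, 0, 0], [0, 0, 0], 1],
  [[0.3, 0, 0], [0, 0, 0], 1],
  [[0.2, 0, 0], [0, 0, 0], 1],
  [[0.2, 0, 0], [0, 0, 0], 1],
  [[0.1, 0, 0], [0, 0, 0], 1],
  [[0, 0, 0], [0, 0, 0], 1],
])

```text
clock: 30.28
position: [0.6162, -0.0418, 0.152]
tool_rot: [-3.142, 0.0, 0.015]
force: [0.0, 0.5, -6.1]
grip_width: 0.0117
finger_force: 107.3
```

Call:
play_rows([
  [[0.1, 0, 0], [0, 0, 0], 1],
  [[0.1, 0, 0], [0, 0, 0], 1],
  [[0.08, 0, 0], [0, 0, 0], 1],
  [[0.04, 0, 0], [0, 0, 0], 1],
  [[0, 0, 0], [0, 0, 0], 1],
])

```text
clock: 30.9
position: [0.6242, -0.0416, 0.152]
tool_rot: [-3.142, 0.0, 0.015]
force: [-0.3, 0.4, -5.8]
grip_width: 0.0117
finger_force: 107.3
```

Call:
play_rows([
  [[0.04, 0, 0], [0, 0, 0], 1],
  [[0.04, 0, 0], [0, 0, 0], 1],
  [[0, 0, 0], [0, 0, 0], 1],
])

```text
clock: 31.28
position: [0.6262, -0.0416, 0.152]
tool_rot: [-3.142, -0.0, 0.015]
force: [0.2, -0.1, -5.4]
grip_width: 0.0119
finger_force: 107.3
```

Call:
play_rows([
  [[0.04, 0, 0], [0, 0, 0], 1],
  [[0, 0, 0], [0, 0, 0], 1],
])

```text
clock: 31.52
position: [0.627, -0.0416, 0.152]
tool_rot: [-3.142, 0.0, 0.015]
force: [-1.4, -0.7, -5.7]
grip_width: 0.0118
finger_force: 107.5
```

Call:
play_rows([
  [[0.04, 0, 0], [0, 0, 0], 1],
  [[0, 0, 0], [0, 0, 0], 1],
])

```text
clock: 31.78
position: [0.6279, -0.0416, 0.1519]
tool_rot: [3.142, 0.001, 0.015]
force: [-3.6, -0.2, -4.9]
grip_width: 0.0119
finger_force: 107.7
```

Call:
play_rows([
  [[0, 0, 0.05], [0, 0, 0], 1],
  [[0, 0, 0.05], [0, 0, 0], 1],
  [[0, 0, 0], [0, 0, 0], 1],
])

```text
clock: 32.15
position: [0.6276, -0.041, 0.1496]
tool_rot: [-3.141, 0.001, 0.016]
force: [-10.9, 2.1, 3.9]
grip_width: 0.0123
finger_force: 108.7
```

Call:
play_rows([
  [[0.03, 0, 0.02], [0, 0, 0], 1],
  [[0, 0, 0], [0, 0, 0], 1],
])

```text
clock: 32.4
position: [0.6276, -0.0409, 0.1496]
tool_rot: [-3.141, 0.003, 0.016]
force: [-19.1, 2.9, 14.7]
grip_width: 0.0119
finger_force: 110.4
```

Call:
play_rows([
  [[-0.03, 0, -0.02], [0, 0, 0], 1],
  [[0, 0, 0], [0, 0, 0], -1],
  [[0, 0, 0], [0, 0, 0], -1],
  [[0, 0, 0], [0, 0, 0], -1],
  [[0, 0, 0], [0, 0, 0], -1],
  [[0, 0, 0], [0, 0, 0], -1],
  [[0, 0, 0], [0, 0, 0], -1],
  [[0, 0, -0.4], [0, 0, 0], -1],
  [[0, 0, -0.8], [0, 0, 0], -1],
  [[0, 0, -0.8], [0, 0, 0], -1],
  [[0, 0, -0.8], [0, 0, 0], -1],
  [[0, 0, -0.8], [0, 0, 0], -1],
  [[0, 0, -0.6], [0, 0, 0], -1],
  [[0, 0, 0], [0, 0, 0], -1],
])

```text
clock: 34.15
position: [0.6286, -0.0416, 0.2557]
tool_rot: [3.142, -0.002, 0.015]
force: [-0.1, 0.2, 0.7]
grip_width: 0.0854
finger_force: 0.0
```

Run:
```python
from h import *
f=grab_frame("wrist"); X=cloud(f); save(f,"w4")
P=X[np.all((X>[.5,-.13,.145])&(X<[.75,.06,.17]),-1)]; print("bar wrist",cv2.minAreaRect(P[:,:2].astype(np.float32)),np.median(P,0))
for k in (.56,.6,.65,.7): print(k,np.median(P[abs(P[:,0]-k)<.008][:,2]).round(4))
f=grab_frame("scene"); X=cloud(f)
for n,l,h in (("fbar",[.5,-.13,.145],[.75,.06,.17]),("docktop",[.5,-.15,.055],[.75,.07,.075]),("ebar",[.36,.2,.12],[.58,.42,.14])):
    P=X[np.all((X>l)&(X<h),-1)]; print(n,cv2.minAreaRect(P[:,:2].astype(np.float32)),np.median(P,0))
cv2.imwrite("pics/s4c.png",np.hstack([cv2.resize(f["pixels"][130:400,150:447,::-1],(400,364)),cv2.resize(cv2.imread("pics/w4.png"),(400,364))]))
```

```text
bar wrist ((0.6266816854476929, -0.0414762943983078), (0.16951757669448853, 0.01585724763572216), 1.1485015153884888) [ 0.64151894 -0.04125565  0.15918235]
0.56 0.1592
0.6 0.1592
0.65 0.1592
0.7 0.1591
fbar ((0.6274130344390869, -0.04141590744256973), (0.17285753786563873, 0.019606484100222588), 1.2768845558166504) [ 0.6372981  -0.03704186  0.15908428]
docktop ((0.6310369372367859, -0.04021386057138443), (0.19638067483901978, 0.17345751821994781), 0.07224288582801819) [0.68247797 0.01018928 0.06353902]
ebar ((0.46585869789123535, 0.31427571177482605), (0.17117993533611298, 0.01620868779718876), 13.768525123596191) [0.47933204 0.31742725 0.13399376]
```

View pics/s4c.png

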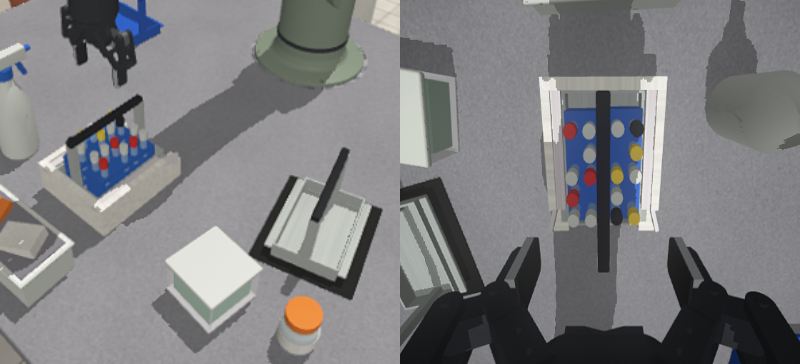

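The loaded tray is home in the dock (bar level, top at z = 0.159, x = 0.627) with both racks upright. The empty tray stands on the mat, and the gripper is open and clear. Handing in.

```bash
python3 -c "
from workcell import bot
print(bot.job_done())"
```

```text
the job is handed in; nothing more can be done
None
```

I've handed the job in at about 34 s of the 72 s: the empty tray stands on the mat, the loaded tray is home against the dock's back stop with both racks upright, and both are released; the hand-in returned no verdict.

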